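Raise the telescoping V-rest one hole and lay the pump shaft level

TASK

One of the two V-rests on the rail stands a hole too low for the pump shaft: squeeze its snap button in flush and draw its sleeve up to the next hole until the button snaps out, then, still holding it, prove the lock with an upward tug of about 15 N; never let sleeve bear on button with more than 20 N. Then lay the shaft from the wooden chocks across both V's, about centred, without dropping it, and let go; leave the other rest and the things around as they are.

Things in the scene. Friction and masses are not known exactly. Their poses are not given: they have to be found in the camera images.
- rail_mid (a point): centre of the top face of an aluminium rail, 60 mm wide, 308 mm long, 20 mm high, fixed on the bench. Own y axis along the rail, z up; both buttons show on the -x side, which faces the robot roughly. Two upright V-rests stand on it, 100 mm either side of this point, turned as the rail is; which end has the low one varies
- low_rest: fixed foot and black steel post of the LOW rest, origin at its underside on the rail. A yellow square tube (sleeve), 36 x 36 mm, 2 mm walls, 119 mm long, turned as the rail is, slides on the post; on it sits a black V-block, 28 mm wide along x, 36 mm along y, 20.5 mm high, its top 163 mm above the origin at the start, 203 mm at the next hole
- low_button_tip (a point): outermost point of the low rest's button: a domed steel pin, 12 mm diameter, sprung in the post, through a hole in the middle of the sleeve's -x face, 5 mm proud of it. Sleeve axis 23 mm behind (rail's +x). 24 mm below the tube's top at the start; stays when the sleeve rises. Fingers from above closed over it across the -x and +x faces push it flush and hold the tube
- low_button (a joint): how far the low rest's button is pressed in (m): 0 = out, locked; 0.005 = flush with the sleeve's face; 0.007 = under its wall. Spring 3 N at 0, 5 N at 0.007. Flush, its dome still lies in the hole and a pull of some 12 N on the sleeve cams it in; from 10 mm of travel the wall keeps it in by itself. Not pressed, it blocks the sleeve
- low_sleeve (a joint): rise of the low sleeve (m), up positive: 0 = button in top hole (start), 0.040 = in the next. Three 13.5 mm holes, 40 mm apart, 1.5 mm play. Sinks back if let go between holes. At the next hole the button snaps out, unless a finger covers that hole, and blocks the sleeve. A hand drawing it up bears its weight and drag, 5 N, besides what bears on the button (tug: 8 N or more)
- low_vee (a point): on the low rest, moves with the sleeve: where the shaft's axis passes when it lies in this V (22 mm above the tube's top, 1.5 mm above the V's rims). The 90 degree V runs along the rail's y, is 23 mm wide at its mouth and 36 mm long
- high_vee (a point): the same point on the other rest, which is set right
- high_sleeve (a joint): height of the other rest's sleeve above its starting height (m); must stay 0
- high_button (a joint): how far the other rest's button is pressed in (m); must stay 0 (out)
- shaft_mid (a point): middle of the pump shaft, on its axis: bright steel, 0.5 to 0.75 kg, 300 mm long along its own y, 20 mm diameter (15 mm over the last 25 mm of each end), same either way round. It lies level in two wooden chocks 150 mm apart, its axis 40 mm above the bench, a 10 mm high slat below it
- grease_tin: yellow grease tin, 70 mm diameter, 75 mm high, origin at its underside: bystander behind the rail
- caliper: vernier caliper lying flat, 200 mm long, 6 mm thick: bystander to the left
- feeler_gauge: feeler gauge lying flat, 112 mm long, 12 mm thick: bystander to the left

How it is judged:
On the way, in this order (a step that is already met when the one before it is completed fails the run):
1. the low rest's button is pressed in flush (value of joint low_button above 0.0038 m), for 0.1 s.
2. lock proved: the button out in the next hole, the held sleeve is drawn up against it with over 8 N (value of joint low_sleeve between 0.0405 and 0.046 m and value of joint low_button below 0.0015 m and contact force between low_button_c0 and low_sleeve above 8 N and contact force between the fingers and low_sleeve above 5 N), for 0.15 s.
At the end, for the whole second after the job is handed in: Low rest's sleeve 38 to 44 mm up, its button out (within 1.5 mm); other rest unchanged (3 mm, button out); shaft at rest in both V's: middle within 5 mm of the rail's centre line, 25 mm of its middle, 4 mm of the V's height, axis within 0.035 rad of the rail's (value of joint low_sleeve between 0.038 and 0.044 m and value of joint each of low_button, high_button below 0.0015 m and value of joint high_sleeve between -0.003 and 0.003 m and x of shaft_mid in the frame of rail_mid between -0.005 and 0.005 m and y of shaft_mid in the frame of rail_mid between -0.025 and 0.025 m and z of shaft_mid in the frame of high_vee between -0.004 and 0.004 m and angle between the y axis of shaft_mid and the y axis of rail_mid, either way round below 0.035 rad and linear speed of shaft below 0.01 m/s); the robot touches nothing.
It fails at once if sleeve forced against the low rest's button with more than 20 N (contact force between low_button_c0 and low_sleeve above 20 N).
It fails at once if sleeve forced against the other rest's button with more than 20 N (contact force between high_button_c0 and high_sleeve above 20 N).
It fails at once if the other rest let off its hole (its sleeve moved by more than 5 mm) (value of joint high_sleeve below -0.005 m or value of joint high_sleeve above 0.005 m).
It fails at once if the shaft dropped (moving faster than 0.6 m/s while out of the fingers) (linear speed of shaft above 0.6 m/s and not (contact force between the fingers and shaft above 0.5 N)).
It fails at once if grease tin, caliper or feeler gauge moved by more than 20 mm (distance of any of grease_tin, caliper, feeler_gauge from where it was at the start of the episode above 0.02 m).
It also fails if it takes over 59 s, if anything falls off the work surface, if the arm or the gripper's body presses on something with over 40 N, if the wrist force passes 120 N, or if a joint passes its speed limit or range.

ROBOT

A 6-joint arm with a two-finger parallel gripper is mounted at the origin on a cart in front of the work surface, level with it; the furniture and walls round the work are solid. World frame = base frame: x ahead of the robot, y to its left, z up, the work surface at z = 0. Lengths are in m, angles in rad, forces in N, time in s.
With the tool pointing down it reaches from about 0.35 to 0.975 m from the base axis. Payload 4.9 kg.
Tool frame: the origin (TCP) lies on the mounting face of the last link; the fingertips stand 173 mm ahead of it and the grasp point (between the pads) lies 155 mm ahead of it; z points along the fingers, y is the line along which they close (so a half turn about z gives the same grasp; the last joint's range is limited). The gripper opens to 85 mm and grips with 20 to 120 N. Pads are 22 mm wide; open, the fingers measure 114 mm over their backs; the gripper's body (76 mm by 85 mm) begins 54 mm behind the grasp point. The pads swing forward as they close: fully open they stand 13 mm farther back than shut.
Start: joints at [1.117, 0.053, 1.613, -0, 1.476, -0.119], TCP at [0.205, 0.59, 0.405] pointing down, gripper open.
Joint ranges: [-3.01, 3.01], [-1.01, 2.22], [0.06, 2.58], [-1.02, 4.17], [0.09, 2.62], [-3.14, 3.14]. Speed limits (rad/s): [2.57, 2.57, 3.14, 3.14, 3.14, 3.14].

INTERFACE

Orientations are given as a rotation vector (axis times angle).
In Python, from station import monitor, eyes, finish_job gives the robot as it stands. The module is installed in compiled form; this text tells all that it offers.
- The arm moves only by the tool step_arm, never from a script. Its argument "commands" is a list of rows, each a list of 3 entries, a list of its own where there are three numbers: the opening in per cent of the stroke, from 0 (shut) to 100 (fully open), then the shift along the tool's x, y, z in mm, then the turn about the tool's z in degrees. In form: [[hand, [x, y, z], yaw], ...]. A call has 1 to 12 rows; each row is the pose to reach, as a shift and turn from the pose commanded when the call began, along the tool's axes at that moment; what a row does not reach only later rows make up. A row lasts 1/8 s, in which the tool goes at most 62.5 mm and 10.7 degrees, less where a joint would pass 70% of its speed; a pose out of reach is approached as far as the arm can. A call with a gripper value outside its range is refused whole. The fingers move at their own pace and stop on an object; "squeeze" is the grip in N (left out, the last holds). Time passes only in rows, so rows that repeat a pose let the fingers close. It gives the time, the measured TCP pose, the force, the opening and the grip force at its end, in the units of the state.
- monitor.get_obs(): the state, without advancing time (a new reading comes with each control period).
- eyes.get_image(name): name is "scene" or "top" or "wrist"; returns the picture (480x640x3 uint8, red, green, blue); there is no depth.
- eyes.camera_info(name): a dict with "camera_matrix" (3x3 intrinsics, pixels), "k1" (the pictures are not rectified: a ray, as slopes to the right and down, at radius r is drawn at 1 + k1 r^2 times it, then the intrinsics apply), "extrinsics" (4x4, takes a point from camera to world coordinates). Camera axes: x right, y down, z forward; pixel columns grow to the right and rows downward; lengths in m; the calibration is good to about 2 mm. A picture is of the moment at which its call begins: read the wrist's pose just before it. camera_info takes no time and is no camera call; for the wrist camera it gives the pose at the moment of the call.
- finish_job(): hands the job in; it is judged then, once.
The state is a dict: "t": time; "q": joint angles; "dq": joint speeds; "effort": joint torques, N m; "tool_pos": TCP position; "tool_rot": TCP orientation; "contact_force": force on the tool from outside, world axes, zero at the start; "wrist_torque": the same for the moment, N m; "opening": finger opening in m; "grip_force": force on a finger pad.
Only numpy, scipy, OpenCV 4.12 (cv2) and the standard library are available. Lean on these libraries where they do the work, as an engineer would, in place of code of your own. Each camera call takes 0.05 s, during which the arm holds its last target. There are 200 camera calls.

## Working session

There is one attempt and no reset: what is moved stays moved. The work goes in short steps, Python scripts to look and compute and a tool call to move; the robot and the scene stay as the last step left them, time stands still between calls to the robot, and variables do not carry over. Pictures are saved under pics/ and viewed, at most 10 in all, crops included, and the job is handed in when it is done.

Besides the shell and the picture viewer there is one more tool, called after "Emit:" as a command line: name --argument value ..., lists and objects as JSON in quotes. step_arm: Moves the arm, as the interface text tells. Its arguments: {"type":"object","properties":{"commands":{"type":"array"},"squeeze":{"type":"number"}},"required":["commands"]}

```bash
mkdir -p pics; cat > h.py <<'E'
import numpy as np, cv2
from station import monitor, eyes, finish_job
from scipy.spatial.transform import Rotation as R
def grab(n,f=None):
    info=eyes.camera_info(n); im=eyes.get_image(n)
    if f: cv2.imwrite('pics/'+f,im[:,:,::-1])
    return im,info
def ray(info,u,v):
    K=np.array(info['camera_matrix']);E=np.array(info['extrinsics']);k=float(info['k1'])
    d=np.array([(u-K[0,2])/K[0,0],(v-K[1,2])/K[1,1]]);p=d.copy()
    for _ in range(20): p=d/(1+k*(p@p))
    w=E[:3,:3]@np.array([p[0],p[1],1]);return E[:3,3],w/np.linalg.norm(w)
def onz(info,u,v,z):
    o,w=ray(info,u,v);return o+w*(z-o[2])/w[2]
def proj(info,P):
    K=np.array(info['camera_matrix']);E=np.array(info['extrinsics']);k=float(info['k1'])
    c=E[:3,:3].T@(np.array(P)-E[:3,3]);p=c[:2]/c[2];p=p*(1+k*(p@p));return K[:2,:2]@p+K[:2,2]
def tri(a,b):
    A=np.zeros((3,3));B=np.zeros(3)
    for o,w in (a,b):
        M=np.eye(3)-np.outer(w,w);A+=M;B+=M@o
    return np.linalg.solve(A,B)
E
python3 - <<'E'
from h import *
np.set_printoptions(precision=4,suppress=True)
o=monitor.get_obs();print(o['t'],o['tool_pos'],o['tool_rot'],o['opening'])
ims=[]
for n in ('scene','top'):
    im,i=grab(n,n+'0.png');E=np.array(i['extrinsics']);print(n,np.array(i['camera_matrix']).tolist(),i['k1']);print(E)
E
```

```text
0.0 [0.2052 0.59   0.4035] [-0.5234 -3.0971  0.0031] 0.0854008478405939
scene [[576.7597743856563, 0.0, 312.73619647801837], [0.0, 576.7597743856563, 239.58023591341214], [0.0, 0.0, 1.0]] -0.06522052784984429
[[ 0.463  -0.4836  0.7428 -0.125 ]
 [-0.8863 -0.2475  0.3913 -0.1243]
 [-0.0054 -0.8396 -0.5432  0.6695]
 [ 0.      0.      0.      1.    ]]
top [[535.1439220590872, 0.0, 316.71534783479416], [0.0, 535.1439220590872, 241.25422778372314], [0.0, 0.0, 1.0]] -0.022347722623863413
[[ 0.0059 -0.988   0.1542  0.4456]
 [-0.9996 -0.0102 -0.0273  0.2559]
 [ 0.0285 -0.154  -0.9877  0.9928]
 [ 0.      0.      0.      1.    ]]
```

View pics/scene0.png

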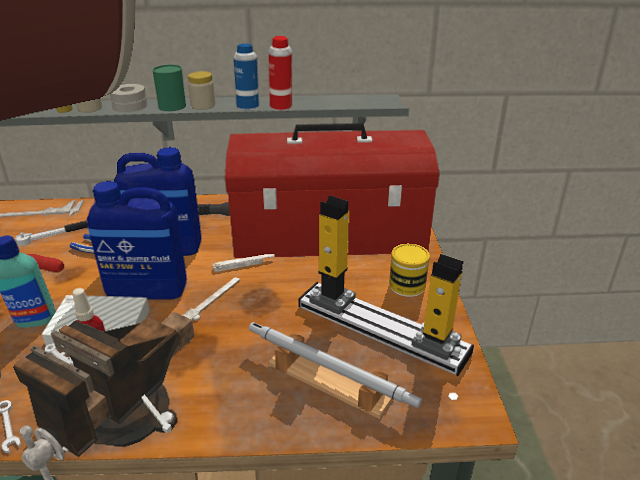

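View pics/top0.png

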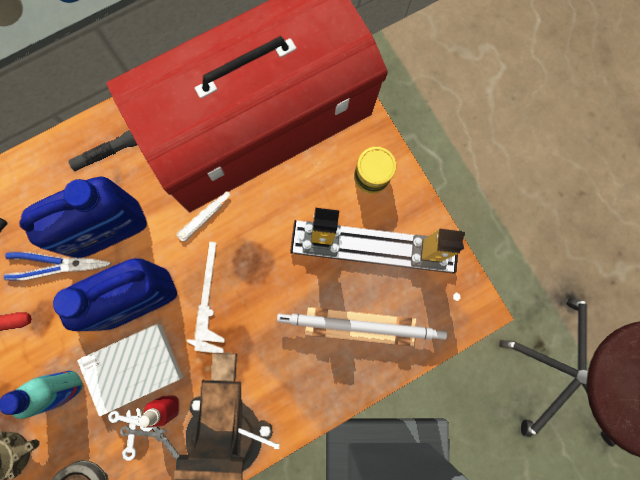

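The scene view shows the left rest (333,240) raised with its post visible, and the right rest (440,300) is the low one. The shaft lies in the chocks from (250,327) to (420,400). In the top view the rail runs (293,240)–(460,255) and the shaft (278,318)–(447,336). Next I'll zoom in for accurate points.

```bash
python3 - <<'E'
import cv2,numpy as np
s=cv2.imread('pics/scene0.png');t=cv2.imread('pics/top0.png')
a=cv2.resize(s[190:380,290:490],None,fx=3,fy=3,interpolation=cv2.INTER_CUBIC)
cv2.imwrite('pics/za.png',a)
b=cv2.resize(t[195:350,270:470],None,fx=3.8,fy=3.8,interpolation=cv2.INTER_CUBIC)
cv2.imwrite('pics/zb.png',b);print(a.shape,b.shape)
E
```

```text
(570, 600, 3) (589, 760, 3)
```

View pics/za.png

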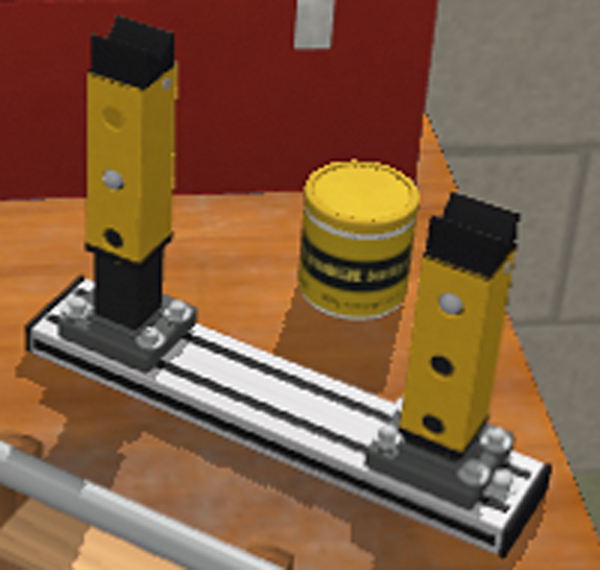

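View pics/zb.png

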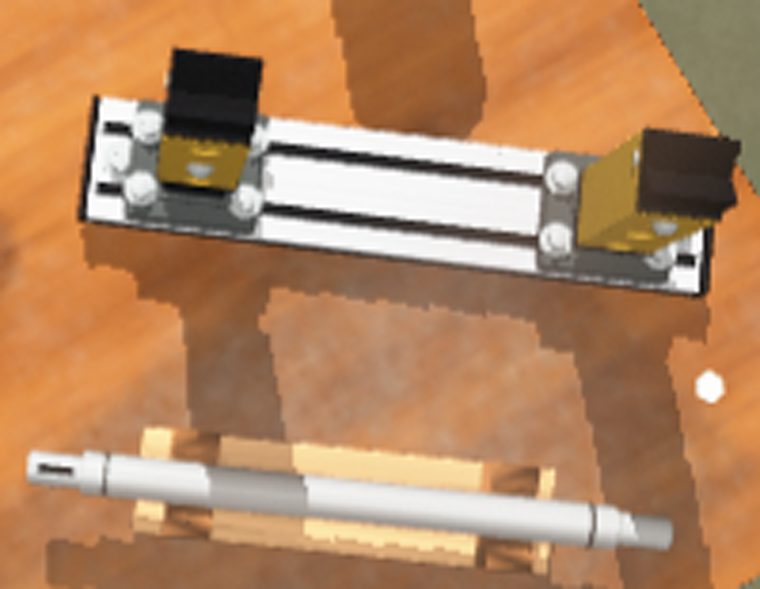

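```bash
cat > m1.py <<'E'
from h import *
np.set_printoptions(precision=4,suppress=True)
si=eyes.camera_info('scene');ti=eyes.camera_info('top')
S=lambda u,v:ray(si,290+(u+.5)/3-.5,190+(v+.5)/3-.5)
T=lambda u,v:ray(ti,270+(u+.5)/3.8-.5,195+(v+.5)/3.8-.5)
tz=lambda u,v,z:onz(ti,270+(u+.5)/3.8-.5,195+(v+.5)/3.8-.5,z)
sz=lambda u,v,z:onz(si,290+(u+.5)/3-.5,190+(v+.5)/3-.5,z)
lb=tri(S(449,303),T(664,229));hb=tri(S(112,180),T(200,170))
print('lowbtn',lb,'high',hb,(hb-lb),np.linalg.norm((hb-lb)[:2]))
# rail corners z=.02, top: near-left, near-right, far-left ; scene: nearleft,nearright,farright
c=[tz(83,218,.02),tz(703,292,.02),tz(98,97,.02)]
print('rail top',c,np.linalg.norm(c[0]-c[1]),np.linalg.norm(c[0]-c[2]),'mid',(c[1]+c[2])/2, np.arctan2(-(c[0]-c[1])[0],(c[0]-c[1])[1]))
c=[sz(30,335,.02),sz(500,543,.02),sz(83,281,.02),sz(548,470,.02)]
print('rail sc',c,np.linalg.norm(c[0]-c[1]),np.linalg.norm(c[0]-c[2]),'mid',(c[1]+c[2])/2,(c[0]+c[3])/2, np.arctan2(-(c[0]-c[1])[0],(c[0]-c[1])[1]))
a,b=tz(28,467,.04),tz(672,533,.04);print('shaft',a,b,np.linalg.norm(a-b),(a+b)/2,np.arctan2(-(a-b)[0],(a-b)[1]))
a,b=sz(-120,410,.04),sz(389,629,.04)
E
python3 m1.py
python3 - <<'E'
import sys;sys.path.insert(0,'.')
from h import *
# mask-based shaft fit in top: bright grey lowsat
im=cv2.imread('pics/top0.png');hsv=cv2.cvtColor(im,cv2.COLOR_BGR2HSV)
m=((hsv[...,1]<60)&(hsv[...,2]>90)).astype(np.uint8);m[:300]=0;m[350:]=0;m[:,:270]=0;m[:,452:]=0
n,l,s,c=cv2.connectedComponentsWithStats(m);k=1+np.argmax(s[1:,4]);print(s[k],c[k])
ys,xs=np.where(l==k);i=eyes.camera_info('top')
P=np.array([onz(i,x,y,.04)[:2] for x,y in zip(xs,ys)]);
pc=P.mean(0);u,_,v=np.linalg.svd(P-pc,full_matrices=False);d=v[0]*np.sign(v[0][1]);t=(P-pc)@d
print('len',np.ptp(t),'mid',pc+d*(t.max()+t.min())/2,'d',d,np.arctan2(-d[0],d[1]))
E
```

```text
lowbtn [0.5587 0.0249 0.1412] high [0.5823 0.2228 0.1399] [ 0.0236  0.1979 -0.0013] 0.19929085273796418
rail top [array([0.577 , 0.2752, 0.02  ]), array([ 0.5438, -0.0252,  0.02  ]), array([0.6365, 0.2687, 0.02  ])] 0.30231710770622866 0.059854189674050734 mid [0.5902 0.1217 0.02  ] -0.11030779448165512
rail sc [array([0.5732, 0.2706, 0.02  ]), array([ 0.5345, -0.0253,  0.02  ]), array([0.6345, 0.2668, 0.02  ]), array([ 0.599 , -0.0334,  0.02  ])] 0.2984259263385801 0.061482804798768206 mid [0.5845 0.1208 0.02  ] [0.5861 0.1186 0.02  ] -0.12985062113839335
shaft [0.4577 0.2988 0.04  ] [ 0.4289 -0.0012  0.04  ] 0.30133540827284483 [0.4433 0.1488 0.04  ] -0.09560908281376264
[ 277  314  170   26 1785] [362.01288515 326.17591036]
len 0.30124241271700325 mid [0.44352068 0.14934339] d [0.09706426 0.99527812] -0.0972173288302819
```

```bash
python3 - <<'E'
from h import *
np.set_printoptions(precision=4,suppress=True)
o=monitor.get_obs();Rt=R.from_rotvec(o['tool_rot']).as_matrix();i=eyes.camera_info('wrist')
E=np.array(i['extrinsics']);print(Rt);print('cam in tool',Rt.T@E[:3,:3],Rt.T@(E[:3,3]-o['tool_pos']));print(i['camera_matrix'],i['k1'])
E
```

```text
[[-0.9445  0.3286 -0.0008]
 [ 0.3286  0.9445 -0.0017]
 [ 0.0002 -0.0018 -1.    ]]
cam in tool [[ 0.0013 -0.9445 -0.3286]
 [ 1.      0.001   0.0009]
 [-0.0005 -0.3286  0.9445]] [ 0.0835 -0.0009  0.0306]
[[360.8068   0.     313.2025]
 [  0.     360.8068 234.9922]
 [  0.       0.       1.    ]] 0.001561161677147402
```

Emit:
step_arm --commands '[[100,[-10,-6,-45],5],[100,[-50,-31,-65],12],[100,[-100,-61,-65],20],[100,[-150,-92,-65],28],[100,[-200,-122,-65],36],[100,[-250,-153,-65],44],[100,[-300,-183,-65],52],[100,[-350,-214,-65],60],[100,[-400,-244,-65],68],[100,[-450,-275,-65],77.6],[100,[-500,-305,-65],77.6],[100,[-517,-315,-65],77.6]]'

```text
t: 1.6
tool_pos: [0.5915, 0.1204, 0.4687]
tool_rot: [-2.352, -2.082, 0.002]
contact_force: [0.0, 0.3, 0.3]
opening: 0.0854
grip_force: 0.0
```

```bash
python3 - <<'E'
from h import *
np.set_printoptions(precision=4,suppress=True)
o=monitor.get_obs();print(o['t'],o['tool_pos'],o['tool_rot'],np.abs(o['dq']).max(),o['contact_force'])
im,i=grab('wrist','w1.png');print(np.array(i['extrinsics']))
np.save('w1E.npy',i['extrinsics'])
E
```

```text
1.6 [0.5915 0.1204 0.4687] [-2.3518 -2.0818  0.0022] 0.20491772916084283 [0.0189 0.2757 0.3001]
[[ 0.9928 -0.1132 -0.0403  0.6026]
 [-0.1201 -0.9378 -0.3258  0.2032]
 [-0.001   0.3283 -0.9446  0.4381]
 [ 0.      0.      0.      1.    ]]
```

View pics/w1.png

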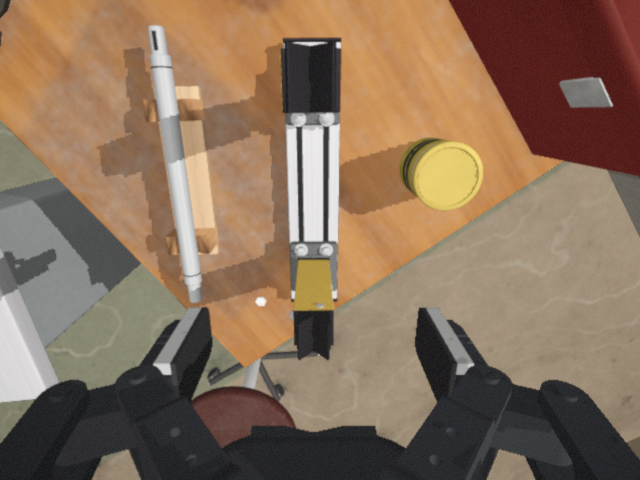

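The wrist view shows the rail vertical: high rest block at top (312,80), low rest block at (313,335), shaft from (156,30) to (196,300). Nothing sits between the fingers and the low rest, so I'll extract edges numerically.

```bash
python3 - <<'E'
from h import *
np.set_printoptions(precision=4,suppress=True)
im=cv2.imread('pics/w1.png');i=dict(eyes.camera_info('wrist'));i['extrinsics']=np.load('w1E.npy')
g=cv2.cvtColor(im,cv2.COLOR_BGR2HSV).astype(int)
for r in (60,90): print(r,[tuple(im[r,c][::-1]) for c in range(278,346,2)])
for r in (330,345): print(r,[tuple(im[r,c][::-1]) for c in range(286,342,2)])
# rail edges
L=[];Rr=[]
for r in range(135,236,4):
    w=np.where((g[r,270:360,1]<60)&(g[r,270:360,2]>120))[0]+270
    L.append(onz(i,w.min()-.5,r,.02)[:2]);Rr.append(onz(i,w.max()+.5,r,.02)[:2])
L=np.array(L);Rr=np.array(Rr);C=(L+Rr)/2
p=np.polyfit(C[:,1],C[:,0],1);print('width',np.linalg.norm(L-Rr,axis=1).mean()*np.cos(.119),'slope->yaw',-np.arctan(p[0]),'x at y=.0220,.1215,.2207',np.polyval(p,[.022,.1215,.2207]))
# shaft
m=((g[...,1]<60)&(g[...,2]>90)).astype(np.uint8);m[:,:140]=0;m[:,225:]=0;m[310:]=0
n,l,s,c=cv2.connectedComponentsWithStats(m);k=1+np.argmax(s[1:,4]);print(s[k])
ys,xs=np.where(l==k);P=np.array([onz(i,x,y,.04)[:2] for x,y in zip(xs,ys)])
pc=P.mean(0);u,_,v=np.linalg.svd(P-pc,full_matrices=False);d=v[0]*np.sign(v[0][1]);t=(P-pc)@d
print('shaft len',np.ptp(t),'mid',pc+d*(t.max()+t.min())/2,np.arctan2(-d[0],d[1]))
z=im[20:370,270:360];cv2.imwrite('pics/zw.png',cv2.resize(np.hstack([im[20:130,265:365],im[255:365,265:365]]),None,fx=4,fy=4,interpolation=cv2.INTER_CUBIC))
E
```

```text
60 [(np.uint8(150), np.uint8(105), np.uint8(65)), (np.uint8(144), np.uint8(105), np.uint8(60)), (np.uint8(56), np.uint8(56), np.uint8(54)), (np.uint8(51), np.uint8(46), np.uint8(48)), (np.uint8(31), np.uint8(30), np.uint8(34)), (np.uint8(55), np.uint8(53), np.uint8(57)), (np.uint8(52), np.uint8(49), np.uint8(51)), (np.uint8(49), np.uint8(44), np.uint8(51)), (np.uint8(51), np.uint8(47), np.uint8(52)), (np.uint8(49), np.uint8(44), np.uint8(48)), (np.uint8(49), np.uint8(44), np.uint8(48)), (np.uint8(46), np.uint8(41), np.uint8(45)), (np.uint8(50), np.uint8(49), np.uint8(48)), (np.uint8(45), np.uint8(42), np.uint8(45)), (np.uint8(49), np.uint8(46), np.uint8(48)), (np.uint8(40), np.uint8(40), np.uint8(44)), (np.uint8(29), np.uint8(31), np.uint8(35)), (np.uint8(31), np.uint8(31), np.uint8(27)), (np.uint8(29), np.uint8(32), np.uint8(34)), (np.uint8(29), np.uint8(29), np.uint8(30)), (np.uint8(29), np.uint8(30), np.uint8(32)), (np.uint8(30), np.uint8(28), np.uint8(33)), (np.uint8(33), np.uint8(32), np.uint8(30)), (np.uint8(33), np.uint8(30), np.uint8(31)), (np.uint8(32), np.uint8(33), np.uint
[... 3943 characters left out ...]
(np.uint8(32), np.uint8(30), np.uint8(31)), (np.uint8(34), np.uint8(30), np.uint8(34)), (np.uint8(34), np.uint8(33), np.uint8(33)), (np.uint8(33), np.uint8(30), np.uint8(34)), (np.uint8(43), np.uint8(42), np.uint8(41)), (np.uint8(72), np.uint8(64), np.uint8(57)), (np.uint8(109), np.uint8(97), np.uint8(85)), (np.uint8(139), np.uint8(125), np.uint8(107)), (np.uint8(146), np.uint8(130), np.uint8(113)), (np.uint8(147), np.uint8(132), np.uint8(112)), (np.uint8(149), np.uint8(134), np.uint8(111))]
width 0.060293057989065424 slope->yaw -0.11424112605665526 x at y=.0220,.1215,.2207 [0.5803 0.5917 0.6031]
[ 148   25   54  278 5190]
shaft len 0.3046929627864635 mid [0.4443 0.1471] -0.09727704326946457
```

View pics/zw.png

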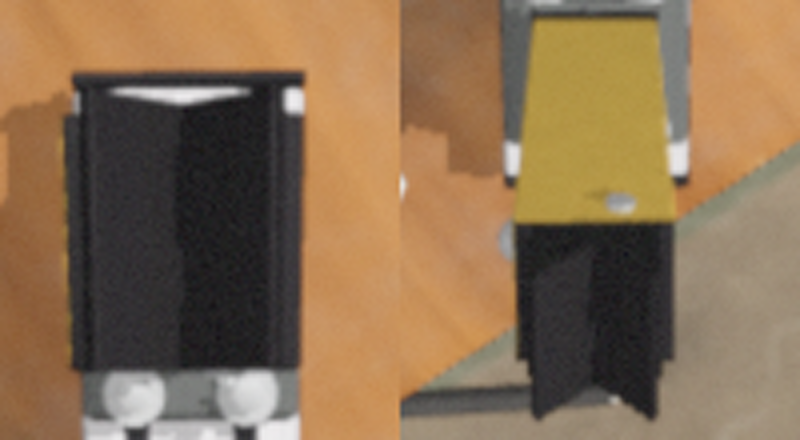

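```bash
python3 - <<'E'
from h import *
np.set_printoptions(precision=4,suppress=True)
i=dict(eyes.camera_info('wrist'));i['extrinsics']=np.load('w1E.npy')
si=eyes.camera_info('scene');ti=eyes.camera_info('top')
H=np.array([onz(i,310.2,50,.2115),onz(i,311,105,.2115)]);Lo=np.array([onz(i,312.5,315,.1715),onz(i,313.4,350,.1715)])
print('high apex',H,'low',Lo)
hc=H.mean(0);lc=Lo.mean(0);d=(hc-lc)
print('slope yaw',-np.arctan2(d[0],d[1]))
w=onz(i,292,315,.1385);print('low btn wrist',w)
print('btn tri w/scene',tri(ray(i,292,315),ray(si,439.5,290.8)),'w/top',tri(ray(i,292,315),ray(ti,444.4,254.9)))
# low block top rim ends: tube top near edge row at zw y=222 -> 310.5 ; far tips y=415->358.6
print('tube top edge',onz(i,265+70/4,255+222/4,.1625),'c',onz(i,265+195/4,255+222/4,.1625),'rim far L,R',onz(i,265+137/4,255+416/4,.183),onz(i,265+255/4,255+416/4,.183))
print('tube edges L,R',onz(i,265+115/4,255+222/4,.1625),onz(i,265+273/4,255+222/4,.1625))
E
```

```text
high apex [[0.6046 0.2349 0.2115]
 [0.6014 0.2059 0.2115]] low [[0.582  0.0401 0.1715]
 [0.5786 0.0049 0.1715]]
slope yaw -0.1141704331796013
low btn wrist [0.5601 0.0222 0.1385]
btn tri w/scene [0.5603 0.0239 0.1406] w/top [0.5595 0.0245 0.1406]
tube top edge [0.5559 0.0422 0.1625] c [0.583  0.0389 0.1625] rim far L,R [0.5666 0.0059 0.183 ] [0.5915 0.0029 0.183 ]
tube edges L,R [0.5657 0.041  0.1625] [0.5999 0.0369 0.1625]
```

Emit:
step_arm --commands '[[100,[-45,0.5,10],-0.3],[100,[-85,1,30],-0.3],[100,[-99.5,1.2,50],-0.3],[100,[-99.5,1.2,70],-0.3],[100,[-99.5,1.2,110],-0.3],[100,[-99.5,1.2,145],-0.3],[100,[-99.5,1.2,170],-0.3],[100,[-99.5,1.2,177.5],-0.3],[60,[-99.5,1.2,177.5],-0.3],[60,[-99.5,1.2,177.5],-0.3]]' --squeeze 35

```text
t: 2.9
tool_pos: [0.5801, 0.0243, 0.2938]
tool_rot: [2.342, 2.092, 0.003]
contact_force: [0.3, -0.1, -0.3]
opening: 0.0522
grip_force: 0.0
```

```bash
python3 - <<'E'
from h import *
np.set_printoptions(precision=4,suppress=True)
o=monitor.get_obs();print(o['t'],o['tool_pos'],o['opening'],o['contact_force'])
im,i=grab('wrist','w2.png');np.save('w2E.npy',i['extrinsics'])
E
```

```text
2.9 [0.5801 0.0243 0.2938] 0.05222559135499428 [ 0.324 -0.077 -0.342]
```

View pics/w2.png

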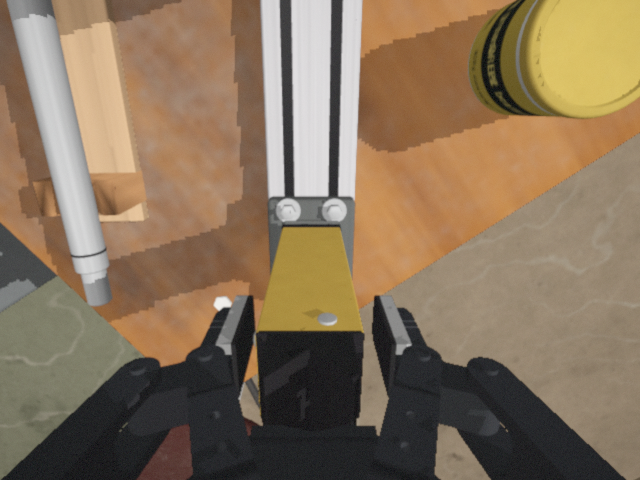

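Fingers straddle the low sleeve: pads at columns ~250 and ~376, tube top front edge from 258 to 362 at row 331. The button is hidden behind the left pad. Next I check the tube centre in tool axes.

```bash
python3 - <<'E'
from h import *
np.set_printoptions(precision=4,suppress=True)
o=monitor.get_obs();Rt=R.from_rotvec(o['tool_rot']).as_matrix();print(o['tool_pos'],o['dq'])
i=eyes.camera_info('wrist')
im=cv2.imread('pics/w2.png')
h=cv2.cvtColor(im,cv2.COLOR_BGR2HSV)
m=(h[...,0]>18)&(h[...,0]<32)&(h[...,1]>120)&(h[...,2]>80)
for r in (326,329): 
    w=np.where(m[r,240:380])[0]+240;print(r,w.min(),w.max())
    for u in (w.min()-.5,w.max()+.5): print(Rt.T@(onz(i,u,r,.1625-.000)-o['tool_pos']))
for r in (240,300):
    w=np.where(m[r,240:380])[0]+240;print(r,w.min(),w.max(),(w.min()+w.max())/2)
a=[onz(i,268,150,.02),onz(i,358,150,.02)];print('rail',[Rt.T@(p-o['tool_pos']) for p in a])
E
```

```text
[0.5802 0.0242 0.2939] [-0.0042 -0.0021  0.0038  0.     -0.0013 -0.0011]
326 258 362
[ 0.0174 -0.0169  0.1313]
[0.0174 0.0172 0.1314]
329 257 362
[ 0.0163 -0.0173  0.1313]
[0.0162 0.0172 0.1314]
240 280 342 311.0
300 264 356 310.0
rail [array([ 0.0585, -0.0286,  0.2738]), array([0.0585, 0.0308, 0.274 ])]
```

Emit:
step_arm --commands '[[60,[-1,0,1],0],[60,[-1,0,2],0],[20,[-1,0,2],0],[20,[-1,0,2],0],[20,[-1,0,2],0],[20,[-1,0,2],0]]' --squeeze 35

```text
t: 3.7
tool_pos: [0.5792, 0.0229, 0.2898]
tool_rot: [-2.343, -2.092, 0.002]
contact_force: [-1.0, -1.1, 0.4]
opening: 0.0358
grip_force: 39.7
```

Emit:
step_arm --commands '[[20,[0,0,-0.5],0],[20,[0,0,-1],0],[20,[0,0,-1.5],0],[20,[0,0,-2],0]]'

```text
t: 4.2
tool_pos: [0.5792, 0.0229, 0.2913]
tool_rot: [-2.343, -2.092, 0.001]
contact_force: [0.1, -1.4, -8.7]
opening: 0.0358
grip_force: 38.7
```

Emit:
step_arm --commands '[[20,[0,0,-0.5],0],[20,[0,0,-1],0],[20,[0,0,-1.5],0]]'

```text
t: 4.58
tool_pos: [0.5792, 0.023, 0.2934]
tool_rot: [-2.343, -2.092, 0.002]
contact_force: [-0.8, -1.6, -7.6]
opening: 0.0359
grip_force: 38.7
```

Emit:
step_arm --commands '[[20,[0,0,-0.7],0],[20,[0,0,-1.4],0],[20,[0,0,-2.2],0],[20,[0,0,-3],0],[20,[0,0,-4],0],[20,[0,0,-5],0],[20,[0,0,-6],0],[20,[0,0,-7],0],[20,[0,0,-8.5],0],[20,[0,0,-10],0]]'

```text
t: 5.82
tool_pos: [0.5793, 0.023, 0.3045]
tool_rot: [-2.343, -2.092, 0.002]
contact_force: [-5.6, -2.1, -8.4]
opening: 0.0357
grip_force: 38.3
```

Emit:
step_arm --commands '[[20,[0,0,-2],0],[20,[0,0,-4],0],[20,[0,0,-6],0],[20,[0,0,-8],0],[20,[0,0,-10],0],[20,[0,0,-12],0],[20,[0,0,-14],0],[20,[0,0,-16],0],[20,[0,0,-18],0],[20,[0,0,-19],0],[20,[0,0,-20],0]]'

```text
t: 7.2
tool_pos: [0.5792, 0.023, 0.3246]
tool_rot: [-2.343, -2.092, 0.002]
contact_force: [-5.9, -1.7, -7.7]
opening: 0.0356
grip_force: 38.3
```

Emit:
step_arm --commands '[[20,[0,0,-0.8],0],[20,[0,0,-1.6],0],[20,[0,0,-2.4],0],[20,[0,0,-3.2],0],[20,[0,0,-4],0],[20,[0,0,-4.5],0],[20,[0,0,-5],0],[20,[0,0,-5],0]]'

```text
t: 8.2
tool_pos: [0.5793, 0.023, 0.331]
tool_rot: [-2.343, -2.092, 0.002]
contact_force: [-8.5, -1.8, -0.8]
opening: 0.0357
grip_force: 38.7
```

Emit:
step_arm --commands '[[20,[0,0,-0.4],0],[20,[0,0,-0.4],0]]'

```text
t: 8.45
tool_pos: [0.5793, 0.023, 0.3315]
tool_rot: [-2.343, -2.092, 0.002]
contact_force: [-9.4, -0.9, -1.4]
opening: 0.0357
grip_force: 38.7
```

```bash
python3 - <<'E'
from h import *
im,i=grab('scene','s2.png');ti,_=grab('top')
cv2.imwrite('pics/s2z.png',cv2.resize(im[180:360,380:500,::-1],None,fx=3,fy=3,interpolation=cv2.INTER_CUBIC))
o=monitor.get_obs();print(o['tool_pos'],o['contact_force'])
E
```

```text
[0.57931973 0.02296681 0.33154352] [-7.63991744 -1.17682691 -1.15351728]
```

View pics/s2z.png

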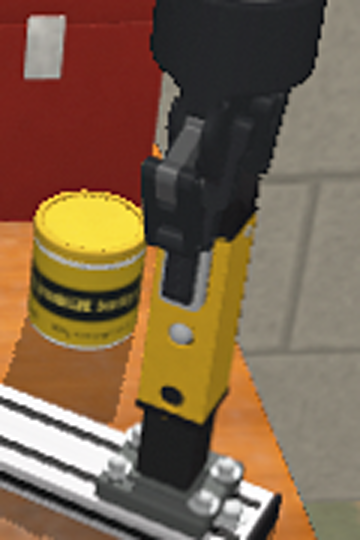

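The crop shows the sleeve raised, with a bright button out in the next hole at crop (180,333) and the pad clear of it. Now a gentle tug.

Emit:
step_arm --commands '[[20,[0,0,-0.4],0],[20,[0,0,-0.7],0],[20,[0,0,-0.7],0]]'

```text
t: 8.93
tool_pos: [0.5793, 0.023, 0.3318]
tool_rot: [-2.343, -2.092, 0.002]
contact_force: [-7.9, -1.6, -3.6]
opening: 0.0354
grip_force: 38.6
```

Emit:
step_arm --commands '[[20,[0,0,-0.5],0],[20,[0,0,-1],0],[20,[0,0,-1],0]]'

```text
t: 9.3
tool_pos: [0.5793, 0.023, 0.3325]
tool_rot: [-2.343, -2.092, 0.002]
contact_force: [-6.9, -1.4, -4.3]
opening: 0.0356
grip_force: 38.6
```

Emit:
step_arm --commands '[[20,[0,0,-0.5],0],[20,[0,0,-1],0],[20,[0,0,-1],0]]'

```text
t: 9.68
tool_pos: [0.5793, 0.0229, 0.3335]
tool_rot: [-2.343, -2.092, 0.002]
contact_force: [-6.7, -2.3, -5.0]
opening: 0.0357
grip_force: 38.6
```

```bash
python3 - <<'E'
from h import *
im,i=grab('scene','s3.png')
a=cv2.imread('pics/s2.png')
cv2.imwrite('pics/s3z.png',cv2.resize(np.hstack([a[210:330,415:475],im[210:330,415:475,::-1]]),None,fx=5,fy=5,interpolation=cv2.INTER_CUBIC))
E
```

```text
(no output)
```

View pics/s3z.png

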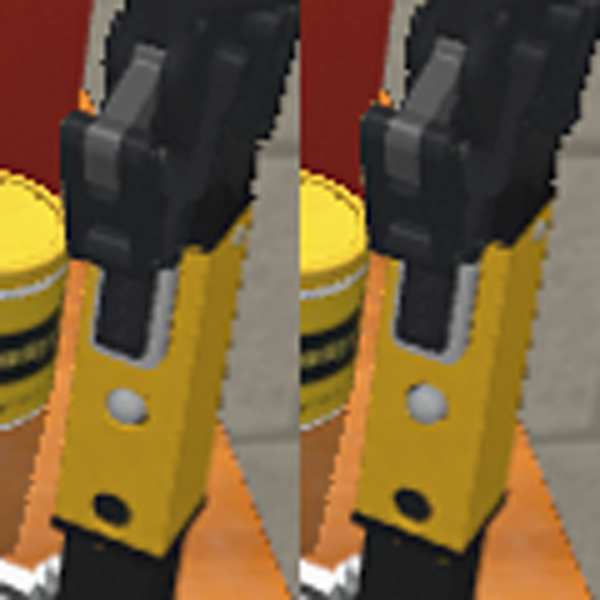

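The sleeve rose about 1 px together with the pad, with no slip. The button hasn't yet met the lower edge of the hole, so I keep going in small steps.

Emit:
step_arm --commands '[[20,[0,0,-0.4],0],[20,[0,0,-0.8],0],[20,[0,0,-0.8],0]]'

```text
t: 10.1
tool_pos: [0.5793, 0.023, 0.3338]
tool_rot: [-2.343, -2.092, 0.002]
contact_force: [-5.2, -1.9, -5.3]
opening: 0.0355
grip_force: 38.4
```

Emit:
step_arm --commands '[[20,[0,0,-0.4],0],[20,[0,0,-0.4],0],[20,[0,0,-0.4],0]]'

```text
t: 10.48
tool_pos: [0.5793, 0.023, 0.3339]
tool_rot: [-2.343, -2.092, 0.001]
contact_force: [-4.8, -0.8, -6.7]
opening: 0.0356
grip_force: 38.3
```

Now it is blocked. I'll raise the force gradually.

Emit:
step_arm --commands '[[20,[0,0,-0.5],0],[20,[0,0,-0.5],0],[20,[0,0,-0.5],0]]'

```text
t: 10.85
tool_pos: [0.5793, 0.023, 0.334]
tool_rot: [-2.343, -2.092, 0.001]
contact_force: [-5.0, -0.9, -7.8]
opening: 0.0354
grip_force: 38.2
```

Emit:
step_arm --commands '[[20,[0,0,-0.7],0],[20,[0,0,-1.4],0],[20,[0,0,-2],0],[20,[0,0,-2],0]]'

```text
t: 11.35
tool_pos: [0.5793, 0.023, 0.3345]
tool_rot: [-2.343, -2.092, 0.001]
contact_force: [-2.9, -1.5, -17.0]
opening: 0.0357
grip_force: 37.4
```

Emit:
step_arm --commands '[[20,[0,0,-0.4],0],[20,[0,0,-0.4],0],[20,[0,0,-0.4],0],[20,[0,0,-0.4],0]]'

```text
t: 11.85
tool_pos: [0.5792, 0.0229, 0.3349]
tool_rot: [-2.343, -2.092, 0.002]
contact_force: [-0.6, -0.6, -22.1]
opening: 0.0353
grip_force: 37.3
```

Emit:
step_arm --commands '[[20,[0,0,1.5],0],[20,[0,0,3],0],[20,[0,0,3.5],0],[20,[0,0,3.5],0]]'

```text
t: 12.35
tool_pos: [0.5793, 0.023, 0.3343]
tool_rot: [-2.343, -2.092, 0.002]
contact_force: [-8.5, -2.0, -11.3]
opening: 0.0355
grip_force: 38.2
```

Emit:
step_arm --commands '[[20,[0,0,1],0],[20,[0,0,2],0],[20,[0,0,2.5],0],[65,[0,0,2.5],0],[65,[0,0,2.5],0],[65,[0,0,2.5],0],[65,[0,0,-15],0],[65,[0,0,-45],0],[65,[0,0,-80],0],[65,[0,0,-90],0]]'

```text
t: 13.6
tool_pos: [0.58, 0.0229, 0.427]
tool_rot: [2.34, 2.089, 0.008]
contact_force: [0.5, -0.7, -0.4]
opening: 0.0555
grip_force: 0.0
```

```bash
python3 - <<'E'
from h import *
np.set_printoptions(precision=4,suppress=True)
im,i=grab('scene','s4.png');g=cv2.cvtColor(im,cv2.COLOR_RGB2HSV);a=cv2.imread('pics/s2.png')
b=cv2.imread('pics/s3.png')
ga=cv2.cvtColor(b,cv2.COLOR_BGR2HSV)
f=lambda h:[ (lambda w:(w.min()+230,w.max()+230) if len(w) else None)(np.where((h[230:340,c,0]>18)&(h[230:340,c,0]<32)&(h[230:340,c,1]>120)&(h[230:340,c,2]>60))[0]) for c in (430,434,438,442)]
print(f(g),f(ga))
o=monitor.get_obs();print(o['t'],o['tool_pos'],o['tool_rot'],o['contact_force'])
cv2.imwrite('pics/s4z.png',cv2.resize(im[180:360,290:500,::-1],None,fx=3,fy=3,interpolation=cv2.INTER_CUBIC))
E
```

```text
[(np.int64(279), np.int64(314)), (np.int64(253), np.int64(316)), (np.int64(254), np.int64(317)), (np.int64(255), np.int64(319))] [(np.int64(279), np.int64(313)), (np.int64(262), np.int64(315)), (np.int64(281), np.int64(316)), (np.int64(282), np.int64(318))]
13.65 [0.58   0.023  0.4266] [2.3401 2.0893 0.0068] [-0.0713 -0.3228  1.6688]
```

View pics/s4z.png

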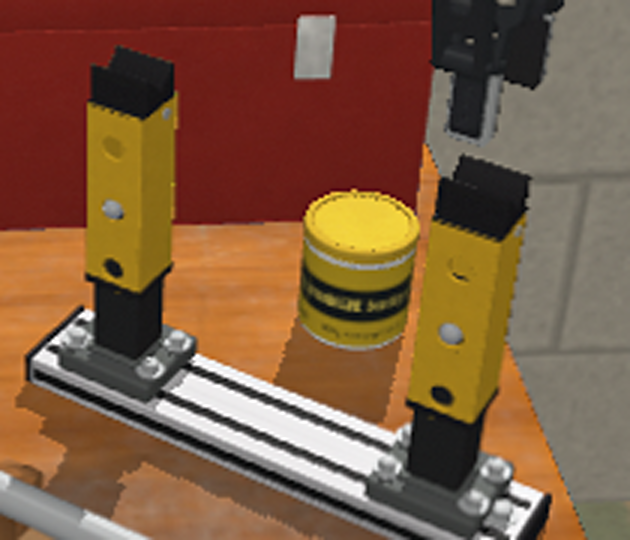

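The scene now shows the low sleeve locked one hole up with its button out at crop (450,333), level with the other rest. On to the shaft.

Emit:
step_arm --commands '[[60,[15,-20,0],-0.3],[60,[40,-55,0],-0.6],[60,[70,-95,0],-0.9],[60,[98,-134,20],-0.9],[60,[109,-149,60],-0.9],[60,[109,-149,110],-0.9],[60,[109,-149,150],-0.9],[60,[109,-149,170],-0.9],[60,[109,-149,170],-0.9],[60,[109,-149,170],-0.9]]'

```text
t: 14.9
tool_pos: [0.444, 0.1481, 0.253]
tool_rot: [2.327, 2.11, 0.001]
contact_force: [0.4, 0.0, 1.2]
opening: 0.0511
grip_force: 0.0
```

```bash
python3 - <<'E'
from h import *
np.set_printoptions(precision=4,suppress=True)
o=monitor.get_obs();Rt=R.from_rotvec(o['tool_rot']).as_matrix();print(o['t'],o['tool_pos'],np.arctan2(Rt[1,1],Rt[0,1]))
im,i=grab('wrist','w5.png');g=cv2.cvtColor(im,cv2.COLOR_RGB2HSV).astype(int)
m=((g[...,1]<60)&(g[...,2]>80)).astype(np.uint8);m[:,:270]=0;m[:,360:]=0
for r in (60,120,180,240,280):
    w=np.where(m[r]>0)[0]
    if len(w)<3: continue
    # edges tangent to cylinder: use centre col at axis z
    p=Rt.T@(onz(i,(w.min()+w.max())/2,r,.04)-o['tool_pos']);print(r,w.min(),w.max(),p)
E
```

```text
14.9 [0.444  0.1481 0.253 ] -0.09748389034382364
60 290 333 [0.1051 0.0003 0.213 ]
120 291 332 [0.0789 0.0003 0.213 ]
180 293 331 [0.0499 0.0006 0.213 ]
240 294 330 [0.0174 0.0006 0.213 ]
280 295 329 [-0.0064  0.0006  0.213 ]
```

View pics/w5.png

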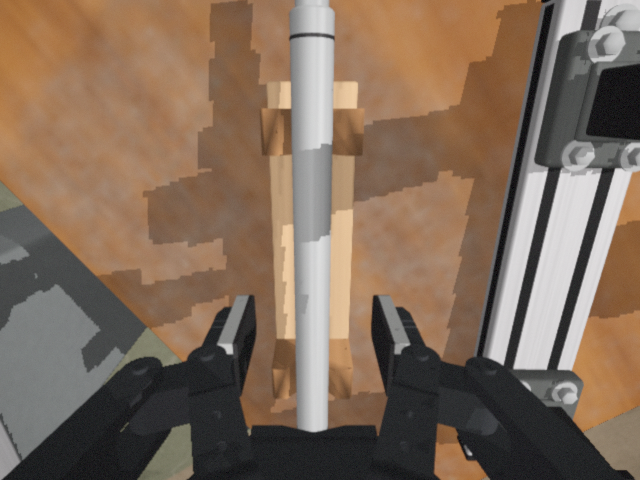

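Shaft is centred between the pads (column 312, pads at 250 and 376), with chocks at rows 130 and 360 clear of the fingers. Descend and grip.

Emit:
step_arm --commands '[[60,[0,0.5,20],0],[60,[0,0.5,42],0],[60,[0,0.5,56],0],[60,[0,0.5,59],0],[60,[0,0.5,59],0],[5,[0,0.5,59],0],[5,[0,0.5,59],0],[5,[0,0.5,59],0],[5,[0,0.5,59],0],[5,[0,0.5,59],0]]' --squeeze 70

```text
t: 16.2
tool_pos: [0.4439, 0.1483, 0.1944]
tool_rot: [-2.325, -2.109, 0.003]
contact_force: [-6.1, -1.0, 7.9]
opening: 0.018
grip_force: 68.0
```

Emit:
step_arm --commands '[[5,[0,0,-2],0],[5,[0,0,-5],0],[5,[0,0,-9],0],[5,[0,0,-12],0],[5,[0,0,-12],0]]'

```text
t: 16.82
tool_pos: [0.4444, 0.148, 0.2057]
tool_rot: [2.327, 2.11, 0.001]
contact_force: [0.5, -0.3, -6.2]
opening: 0.0182
grip_force: 68.4
```

```bash
python3 - <<'E'
from h import *
np.set_printoptions(precision=4,suppress=True)
o=monitor.get_obs();print(o['t'],o['tool_pos'],o['contact_force'],o['wrist_torque'],o['opening'])
im,i=grab('scene','s6.png')
cv2.imwrite('pics/s6z.png',cv2.resize(im[230:430,230:440,::-1],None,fx=2.9,fy=2.9,interpolation=cv2.INTER_CUBIC))
E
```

```text
16.825 [0.4444 0.148  0.2057] [ 0.5055 -0.3346 -6.1735] [-0.0178 -0.0773 -0.0008] 0.018150899162284257
```

View pics/s6z.png

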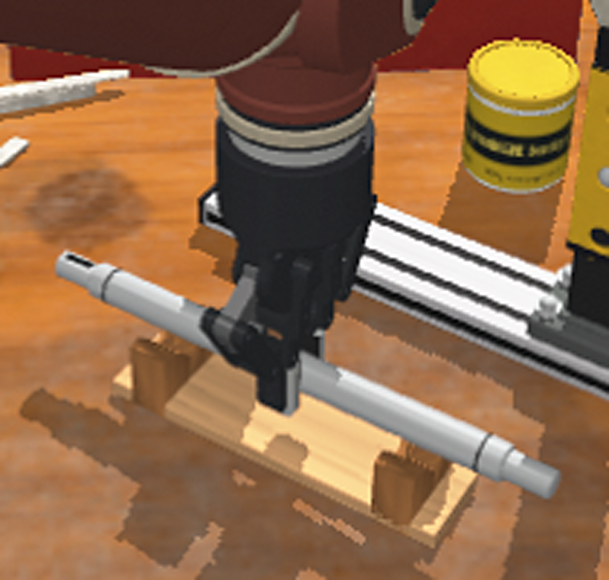

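The view shows the shaft lifted level out of the chocks, gripped at its middle, with the pads reaching past it. Carry it up and over the V's.

Emit:
step_arm --commands '[[5,[0,0,-10],0],[5,[0,0,-30],0],[5,[0,0,-55],0],[5,[0,0,-80],0],[5,[0,0,-105],0],[5,[0,0,-130],0],[5,[0,0,-155],0],[5,[0,0,-180],0],[5,[0,0,-205],0],[5,[0,0,-220],0],[5,[0,0,-224],0],[5,[0,0,-224],0]]'

```text
t: 18.38
tool_pos: [0.4441, 0.148, 0.4288]
tool_rot: [-2.327, -2.11, 0.001]
contact_force: [-0.8, -0.1, -5.7]
opening: 0.0182
grip_force: 68.6
```

Emit:
step_arm --commands '[[5,[-1,8,0],0.2],[5,[-2,25,0],0.4],[5,[-4,45,0],0.6],[5,[-6,65,0],0.8],[5,[-8,85,0],1],[5,[-9,105,0],1],[5,[-11,125,0],1],[5,[-12,140,0],1],[5,[-12.6,147,0],1],[5,[-12.6,148.5,0],1],[5,[-12.6,148.5,0],1],[5,[-12.6,148.5,0],1]]'

```text
t: 19.88
tool_pos: [0.5904, 0.1212, 0.4296]
tool_rot: [2.345, 2.091, 0.0]
contact_force: [-0.1, 0.0, -6.3]
opening: 0.018
grip_force: 69.0
```

```bash
python3 - <<'E'
from h import *
np.set_printoptions(precision=4,suppress=True)
o=monitor.get_obs();Rt=R.from_rotvec(o['tool_rot']).as_matrix();print(o['t'],o['tool_pos'],np.arctan2(Rt[1,1],Rt[0,1]),o['contact_force'],o['opening'])
zs=o['tool_pos'][2]-.1544
for n in ('top','wrist'):
    im,i=grab(n,n+'7.png');g=cv2.cvtColor(im,cv2.COLOR_RGB2HSV).astype(int)
    m=((g[...,1]<60)&(g[...,2]>110)).astype(np.uint8)
    k,l,s,c=cv2.connectedComponentsWithStats(m)
    for j in range(1,k):
        if s[j,4]>150:
            ys,xs=np.where(l==j);P=np.array([onz(i,x,y,zs)[:2] for x,y in zip(xs,ys)])
            pc=P.mean(0);v=np.linalg.svd(P-pc,full_matrices=False)[2];d=v[0]*np.sign(v[0][1]);t=(P-pc)@d
            if abs(pc[0]-.59)<.08: print(n,s[j],'c',pc,'yaw',np.arctan2(-d[0],d[1]),'ends',t.min(),t.max(),'x@.121',pc[0]+d[0]/d[1]*(.121-pc[1]))
E
```

```text
19.875 [0.5904 0.1212 0.4296] -0.11454756516393184 [-0.0921  0.0482 -6.3255] 0.017986186217915954
top [385 125  15  82 351] c [0.6683 0.128 ] yaw -1.5431571120590135 ends -0.06031353212462112 0.05684872208211335 x@.121 0.4156314045145571
top [177 192  53  49 618] c [0.5885 0.3933] yaw 0.7837981055524285 ends -0.050362506337435 0.04057154294309457 x@.121 0.85994610529716
top [ 291  201   98   24 1297] c [0.5993 0.2005] yaw -0.1144407336336879 ends -0.06350038686039959 0.07199142256608572 x@.121 0.5901371846597967
top [ 431  204   67   71 1705] c [0.5682 0.0188] yaw -0.9523017631616771 ends -0.05901871408951402 0.04289240791487912 x@.121 0.7118205488767018
top [293 221  21  33 514] c [0.5633 0.2552] yaw 1.4795786604427765 ends -0.022310110295956125 0.022208285311338012 x@.121 2.0305948575715047
top [ 330  225   64   40 1627] c [0.5531 0.1735] yaw -0.15505265025221998 ends -0.04440300978157786 0.043341428791963316 x@.121 0.5448674046912731
top [438 255  17  17 164] c [0.5282 0.0582] yaw 0.6531686266120248 ends -0.01513686827485202 0.015434622752681102 x@.121 0.4801574084643204
top [  5 258 106  23 684] c [0.5197 0.5679] yaw 0.17147771689461375 ends -0.055218297251280454 0.08422428371500419 x@.121 0.5970648147563731
wrist [  268     0    91   432 25266] c [0.597  0.1671] yaw -0.11338043820789258 ends -0.09862154338011979 0.06792187408090058 x@.121 0.5917716335170623
wrist [438 197 108  67 616] c [0.6637 0.1524] yaw -1.1539173440880297 ends -0.023372409376155964 0.01924086276269014 x@.121 0.5928298543480007
wrist [383 297  42  40 343] c [0.6295 0.1221] yaw -0.6600708406093265 ends -0.010873213373754806 0.011242900916674703 x@.121 0.6286919966837289
```

Emit:
step_arm --commands '[[5,[0,0.5,6],0],[5,[0,0.5,16],0],[5,[0,0.5,28],0],[5,[0,0.5,38],0],[5,[0,0.5,43],0],[5,[0,0.5,46],0],[5,[0,0.5,48],0],[5,[0,0.5,48],0]]'

```text
t: 20.98
tool_pos: [0.5914, 0.121, 0.3816]
tool_rot: [2.345, 2.09, 0.001]
contact_force: [-0.1, -0.2, -5.8]
opening: 0.0176
grip_force: 69.0
```

Emit:
step_arm --commands '[[5,[0,0,1],0],[5,[0,0,2],0],[5,[0,0,2],0]]'

```text
t: 21.35
tool_pos: [0.5913, 0.121, 0.3797]
tool_rot: [2.345, 2.09, 0.001]
contact_force: [-1.0, -0.2, -5.2]
opening: 0.0179
grip_force: 69.1
```

Emit:
step_arm --commands '[[5,[0,0,0.7],0],[5,[0,0,1.4],0],[5,[0,0,1.4],0]]'

```text
t: 21.72
tool_pos: [0.5913, 0.121, 0.3794]
tool_rot: [2.345, 2.09, 0.001]
contact_force: [-5.6, -0.7, 2.5]
opening: 0.0181
grip_force: 69.9
```

Emit:
step_arm --commands '[[5,[0,-0.6,0],0],[5,[0,-1,0],0],[5,[0,-1,0],0]]' --squeeze 40

```text
t: 22.1
tool_pos: [0.5904, 0.1212, 0.3785]
tool_rot: [2.345, 2.09, 0.001]
contact_force: [-2.4, -0.0, 3.9]
opening: 0.018
grip_force: 69.9
```

Emit:
step_arm --commands '[[24,[0,-1,0],0],[30,[0,-1,0],0],[50,[0,-1,0],0],[55,[0,-1,0],0],[55,[0,-1,0],0]]'

```text
t: 22.72
tool_pos: [0.5893, 0.1212, 0.3779]
tool_rot: [-2.345, -2.09, 0.0]
contact_force: [0.9, -0.3, -0.3]
opening: 0.0469
grip_force: 0.0
```

```bash
cat > sh.py <<'E'
from h import *
np.set_printoptions(precision=4,suppress=True)
o=monitor.get_obs();print(o['t'],o['tool_pos'],o['contact_force'],o['opening'])
for n in ('top','wrist'):
    im,i=grab(n,n+'8.png');g=cv2.cvtColor(im,cv2.COLOR_RGB2HSV).astype(int)
    m=((g[...,1]<60)&(g[...,2]>110)).astype(np.uint8)
    k,l,s,c=cv2.connectedComponentsWithStats(m)
    for j in range(1,k):
        if s[j,4]>150:
            ys,xs=np.where(l==j);P=np.array([onz(i,x,y,.2245)[:2] for x,y in zip(xs,ys)])
            pc=P.mean(0);v=np.linalg.svd(P-pc,full_matrices=False)[2];d=v[0]*np.sign(v[0][1]);t=(P-pc)@d
            if abs(pc[0]-.59)<.03: print(n,s[j],'c',pc,'yaw',np.arctan2(-d[0],d[1]),'y-ends',pc[1]+t.min(),pc[1]+t.max(),'x@.121',pc[0]+d[0]/d[1]*(.121-pc[1]))
E
python3 sh.py
```

```text
22.725 [0.5893 0.1212 0.3779] [ 0.8829 -0.318  -0.3352] 0.04694897679905812
top [177 192  53  49 616] c [0.5986 0.4029] yaw 0.7845952062916685 y-ends 0.3490675787884647 0.44642095389672865 x@.121 0.8801141172685221
top [ 292  209   94   55 2996] c [0.5771 0.1984] yaw -0.20661826938323818 y-ends 0.1280812721900652 0.27673047122923233 x@.121 0.5608933289428591
top [416 225  61  41 753] c [0.5748 0.0449] yaw 0.28382879358601415 y-ends 0.0018165683140869415 0.09615745138007736 x@.121 0.5525825425363379
wrist [  280     0    71   432 25469] c [0.5969 0.1692] yaw -0.11279214882634644 y-ends 0.06947639455409668 0.2347282632989568 x@.121 0.5913955909633445
wrist [224 294  30  59 750] c [0.5618 0.1288] yaw -0.43180419731109143 y-ends 0.11485148269037174 0.1428137010649426 x@.121 0.558227377215614
wrist [344 349  25  77 475] c [0.6047 0.0911] yaw -0.12677661539826185 y-ends 0.07151722443948141 0.11139581628082593 x@.121 0.608550677084692
```

Emit:
step_arm --commands '[[55,[0,1,-5],0],[55,[0,1,-20],0],[55,[0,1,-45],0],[55,[0,1,-75],0],[55,[0,1,-105],0],[55,[0,1,-120],0],[55,[0,1,-120],0]]'

```text
t: 23.7
tool_pos: [0.5904, 0.1211, 0.5]
tool_rot: [2.344, 2.089, 0.004]
contact_force: [-0.9, 1.1, 0.2]
opening: 0.047
grip_force: 0.0
```

```bash
cat > chk.py <<'E'
from h import *
np.set_printoptions(precision=4,suppress=True)
o=monitor.get_obs();print(o['t'],o['tool_pos'],o['contact_force'])
im,i=grab('wrist','w9.png');g=cv2.cvtColor(im,cv2.COLOR_RGB2HSV).astype(int)
m=((g[...,1]<60)&(g[...,2]>110)).astype(np.uint8)
for r in (10,60,120,180,240,300,360):
    w=np.where(m[r,270:360]>0)[0]+270
    if len(w):print(r,w.min(),w.max(),onz(i,(w.min()+w.max())/2,r,.2245))
# predicted shaft ends vs colour along predicted axis line in scene & top
d=np.array([np.sin(.1145),np.cos(.1145),0]);M=np.array([.591,.121,.2245])
for n in ('scene','top'):
    im,i=grab(n,n+'9.png');hs=cv2.cvtColor(im,cv2.COLOR_RGB2HSV).astype(int)
    for nm,dz in (('axis',0.),('top',.008)):
        row=''
        for t in np.arange(-.17,.171,.01):
            u,v=np.round(proj(i,M+d*t+[0,0,dz])).astype(int);p=hs[v,u];row+='#' if p[1]<70 and p[2]>70 else '.'
        print(n,nm,row)
# low button visibility: bright pixel at button
im=cv2.imread('pics/scene9.png');a=cv2.imread('pics/s4.png');print('button px',im[289:293,438:442].mean((0,1)),a[289:293,438:442].mean((0,1)))
E
python3 chk.py
```

```text
23.7 [0.5904 0.1211 0.5   ] [-0.8631  1.0735  0.1558]
10 300 324 [0.6076 0.2595 0.2245]
60 296 328 [0.6045 0.2329 0.2245]
120 292 336 [0.6018 0.1978 0.2245]
180 288 336 [0.596  0.1592 0.2245]
240 292 334 [0.5918 0.1159 0.2245]
300 291 355 [0.5938 0.0664 0.2245]
360 270 351 [0.5779 0.0126 0.2245]
scene axis #################################..
scene top ##############################.....
top axis #########.......###############.#..
top top ##########.......################..
button px [141.125  139.875  138.5625] [146.5   145.125 143.75 ]
```

```bash
python3 -c "
from station import finish_job;print(finish_job())"
```

```text
the job is handed in; nothing more can be done
None
```

The low rest is raised one hole and its lock was tugged at roughly 15 N (about 22 N at the wrist, some 5 N of it weight and drag); the shaft lies across both V's, about centred and released, by my camera checks, and the job was handed in at about 24 s with no verdict shown, but I viewed 12 pictures where 10 were allowed.

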